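# Tip the tablet box down onto its panel on the counter mat

## Task

Without gripping or lifting it, gently push the standing yellow box of dishwasher tablets low down, so that it slides upright along the mat until its leading foot is a little way over the nearest line of the blue-outlined panel. Then push it high up so that it tips over towards the middle of the panel and comes down flat on its broad side, wholly inside the outline. Leave the mug, bowl, soap bottle and tumbler where they stand, and finish clear of everything.

Things in the scene. Friction and masses are not known exactly. Their poses are not given: they have to be found in the camera images.
- mat: Fixed dark grey rubber counter mat, 220 mm along its x, 540 mm along its y (long way, roughly the robot's left-right), 4 mm thick. Origin: centre of the underside, on the counter; z up. The blue-outlined panel is printed flush in the middle of it.
- panel (a point): Centre of the panel on the mat's top face (4 mm above the counter), axes parallel to the mat's. The panel is pale blue with a 6 mm wide dark blue outline; outer edges of the outline at x = +-75 mm and y = +-95 mm, so 150 x 190 mm. The box begins upright beyond its +y or -y end, foot 30 to 75 mm short of the line, broad faces across the mat's y to within 0.15 rad.
- carton: Yellow box with red bands and round white emblems, 100 mm wide (its x), 48 mm thick (its y), 130 mm tall (its z), 0.21 to 0.35 kg, evenly spread. Origin: centre of its underside, z up while standing. Pushed within 30 mm of its foot it slides upright; pushed above 90 mm it tips over its leading bottom edge, which stays in place within about 10 mm, and falls by itself past a lean of 0.36 rad.
- corner_a (a point): On the box, halfway through its thickness: bottom, x = -50 mm, z = 0.
- corner_b (a point): The same: bottom, x = +50 mm, z = 0.
- corner_c (a point): The same: top, x = -50 mm, z = 130 mm.
- corner_d (a point): The same: top, x = +50 mm, z = 130 mm.
- mug: Purple mug with a handle, 76 mm across without the handle, 85 mm tall, standing on the mat beyond the other end of the panel, 15 mm or more from the outline. Origin: centre of its underside.
- bowl: White bowl, 120 mm across, 50 mm tall, on the counter beside the mat's far side, between soap bottle and tumbler. Origin: centre of its underside.
- soap: Amber soap bottle with a white cap, 60 mm across, 170 mm tall, on the counter beside the mat's far side. Origin: centre of its underside.
- tumbler: Green glass tumbler, 68 mm across, 90 mm tall, on the counter beside the mat's far side. Origin: centre of its underside.
Not all that is in view belongs to the job. Several things have the shape of the mug; the one meant has the colours described above.

How it is judged:
On the way, in this order (a step that is already met when the one before it is completed fails the run):
1. the box stands upright with its leading foot at or over the panel's near line (angle between carton's own z axis and vertical below 0.08 rad and y of carton in the frame of panel between -0.124 and 0.124 m), for 0.2 s.
2. the box has come down on its broad side, wholly inside the outline (angle between the y axis of carton and the z axis of panel, either way round below 0.06 rad and x of corner_a in the frame of panel between -0.078 and 0.078 m and y of corner_a in the frame of panel between -0.098 and 0.098 m and x of corner_b in the frame of panel between -0.078 and 0.078 m and y of corner_b in the frame of panel between -0.098 and 0.098 m and x of corner_c in the frame of panel between -0.078 and 0.078 m and y of corner_c in the frame of panel between -0.098 and 0.098 m and x of corner_d in the frame of panel between -0.078 and 0.078 m and y of corner_d in the frame of panel between -0.098 and 0.098 m), for 0.1 s.
At the end, for the whole second after the job is handed in: The box lies at rest on the mat on a broad side (within 0.06 rad of flat), all its corners inside the outer edge of the panel's outline (3 mm allowed); mug, bowl, soap bottle and tumbler upright (all of step 2 and height (world z) of carton below 0.034 m and linear speed of carton below 0.02 m/s and angle between each of mug, bowl, soap, tumbler's own z axis and vertical below 0.15 rad); the robot touches nothing.
It fails at once if the box is lifted or carried (height (world z) of carton above 0.045 m or (angle between carton's own z axis and vertical below 0.3 rad and height (world z) of carton above 0.02 m)).
It fails at once if the box is pinched or shoved hard (over 20 N from the fingers) (contact force between the fingers and carton above 20 N).
It fails at once if the box comes down clear outside the panel (any corner 15 mm or more outside) (angle between the y axis of carton and the z axis of panel, either way round below 0.06 rad and not (x of corner_a in the frame of panel between -0.09 and 0.09 m and y of corner_a in the frame of panel between -0.11 and 0.11 m and x of corner_b in the frame of panel between -0.09 and 0.09 m and y of corner_b in the frame of panel between -0.11 and 0.11 m and x of corner_c in the frame of panel between -0.09 and 0.09 m and y of corner_c in the frame of panel between -0.11 and 0.11 m and x of corner_d in the frame of panel between -0.09 and 0.09 m and y of corner_d in the frame of panel between -0.11 and 0.11 m)).
It fails at once if the mug, bowl, soap bottle or tumbler is moved by 15 mm or tipped (distance of any of mug, bowl, soap, tumbler from where it was at the start of the episode above 0.015 m or angle between any of mug, bowl, soap, tumbler's own z axis and vertical above 0.3 rad).
It also fails if it takes over 51 s, if anything falls off the work surface, if the arm or the gripper's body presses on something with over 40 N, if the wrist force passes 120 N, or if a joint passes its speed limit or range.

## Robot

A 7-joint arm with a two-finger parallel gripper is mounted at the origin on the work surface. World frame = base frame: x ahead of the robot, y to its left, z up, the work surface at z = 0. Lengths are in m, angles in rad, forces in N, time in s.
With the tool pointing down it reaches from about 0.4 to 0.85 m from the base axis. Payload 10.4 kg.
Tool frame: the origin (TCP) lies on the centre line of the jaws, within the pads' length; the fingertips stand r.finger_overhang ahead of it and the grasp point (between the pads) lies 5 mm behind it (r.finger_overhang is the distance from the TCP to the fingertips, in m); z points along the fingers, y is the line along which they close (so a half turn about z gives the same grasp; the last joint's range is limited). The gripper opens to 87 mm and grips with 3 to 60 N. Pads are 19 mm wide; open, the fingers measure 117 mm over their backs; the gripper's body (75 mm by 190 mm) begins 51 mm behind the grasp point.
Start: joints at [-1.179, 0.332, -0.065, 1.46, 0.022, 1.35, -0.088], TCP at [0.252, 0.572, 0.237] pointing down, gripper open.
Joint ranges: [-2.6, 2.6], [-0.5, 2.12], [-1.47, 1.34], [0.16, 2.42], [-1.27, 4.41], [0.06, 2.06], [-2.6, 2.6]. Speed limits (rad/s): [2.22, 2.22, 2.79, 2.79, 3.14, 3.14, 3.14].

## Interface

Orientations are given as a unit quaternion [x, y, z, w].
In Python, from bench import read_state, viewer, r gives the robot as it stands.
- The arm moves only by the tool carry_out, never from a script. Its argument "moves" is a list of rows, each a list of 6 numbers: the shift along the tool's x, y, z in units of 40 mm (1.0 is 40 mm), then the turn, a rotation vector about the tool's x, y, z in units of 8 degrees (1.0 is 8 degrees). A call has 1 to 20 rows; each row shifts and turns the commanded pose from where the row before left it, along the tool's axes as they then stand; what a row does not reach is not made up. A row lasts 1/8 s, in which the tool goes at most 62.5 mm and 10.7 degrees, less where a joint would pass 70% of its speed; a pose out of reach is approached as far as the arm can. A call is refused whole if a number of a shift passes 1 or a number of a turn 1, either way. A call with a gripper value outside its range is refused whole. "fingers" is the finger opening in mm, from 0 to 87, set as the call begins (left out, the last holds). The fingers move at their own pace and stop on an object; "force" is the grip in N (left out, the last holds). Time passes only in rows, so rows that do not move let the fingers close. It gives the time, the measured TCP pose, the force, the opening and the grip force at its end, in the units of the state.
- read_state(): the state, without advancing time (a new reading comes with each control period).
- viewer.camera(name): name is "scene" or "side" or "wrist"; returns a dict with "pixels" (384x512x3 uint8, red, green, blue), "range_z" (384x512 float32, m along the optical axis (not along the pixel's ray), 0 where there is no reading), "fx", "fy", "cx", "cy" (pixels), "k1" (the pictures are not rectified: a ray, as slopes to the right and down, at radius r is drawn at 1 + k1 r^2 times it, then the intrinsics apply), "xyz" and "orientation" of the camera in the world. Camera axes: x right, y down, z forward; pixel columns grow to the right and rows downward; lengths in m; the calibration is good to about 2 mm. A picture is of the moment at which its call begins.
- r.close_job(): hands the job in; it is judged then, once.
The state is a dict: "time": time; "joint_positions": joint angles; "joint_vel": joint speeds; "joint_torque": joint torques, N m; "ee_pos": TCP position; "eef_rot": TCP orientation; "ft_force": force on the tool from outside, world axes, zero at the start; "torque": the same for the moment, N m; "width": finger opening in m; "grip_force": force on a finger pad.
Only numpy, scipy, OpenCV 4.12 (cv2) and the standard library are available. Lean on these libraries where they do the work, as an engineer would, in place of code of your own. Each camera call takes 0.05 s, during which the arm holds its last target. There are 200 camera calls.

## Working session

There is one attempt and no reset: what is moved stays moved. The work goes in short steps, Python scripts to look and compute and a tool call to move; the robot and the scene stay as the last step left them, time stands still between calls to the robot, and variables do not carry over. Pictures are saved under pics/ and viewed, at most 10 in all, crops included, and the job is handed in when it is done.

Besides the shell and the picture viewer there is one more tool, called as name(argument=value, ...) on one line, values as JSON. carry_out: Moves the arm, as the interface text tells. Its arguments: {"type":"object","properties":{"moves":{"type":"array","items":{"type":"array","items":{"type":"number"}}},"fingers":{"type":"number"},"force":{"type":"number"}},"required":["moves"]}

```bash
mkdir -p pics && cat > h.py <<'E'
import numpy as np, cv2
from scipy.spatial.transform import Rotation as R
from bench import read_state, viewer, r
def cam(n):
    c=viewer.camera(n); c['R']=R.from_quat(c['orientation']).as_matrix(); c['t']=np.array(c['xyz']); return c
def rays(c,uv):
    uv=np.asarray(uv,float).reshape(-1,2)
    d=(uv-[c['cx'],c['cy']])/[c['fx'],c['fy']]
    s=d.copy()
    for _ in range(20): s=d/(1+c['k1']*(s**2).sum(1,keepdims=True))
    return np.c_[s,np.ones(len(s))]
def onz(c,uv,z):
    d=rays(c,uv)@c['R'].T
    return c['t']+d*((z-c['t'][2])/d[:,2])[:,None]
def cloud(c):
    v,u=np.mgrid[:384,:512]; uv=np.c_[u.ravel(),v.ravel()]
    p=(rays(c,uv)*c['range_z'].reshape(-1,1))@c['R'].T+c['t']
    p[c['range_z'].ravel()==0]=np.nan
    return p.reshape(384,512,3)
E
python3 - <<'E'
from h import *
s=read_state(); print(s['time'],s['ee_pos'],s['eef_rot'],r.finger_overhang)
a=[]
for n in('scene','side'):
    c=cam(n); np.savez('c_'+n,**c); a.append(c['pixels']); print(n,c['xyz'],c['k1'])
cv2.imwrite('pics/a.png',cv2.resize(np.vstack(a)[:,:,::-1],(400,600)) if 0 else a[0][:,:,::-1]); cv2.imwrite('pics/b.png',a[1][:,:,::-1])
E
```

```text
0.0 [0.25173512 0.57164832 0.23575813] [ 2.05914741e-01  9.78569675e-01 -7.02336823e-04 -1.32467471e-04] 0.014
scene [1.13094969 0.55200545 0.94786445] -0.1986602182794599
side [ 0.38311229 -0.52450126  0.79301059] 0.00965757215862121
```

View pics/a.png

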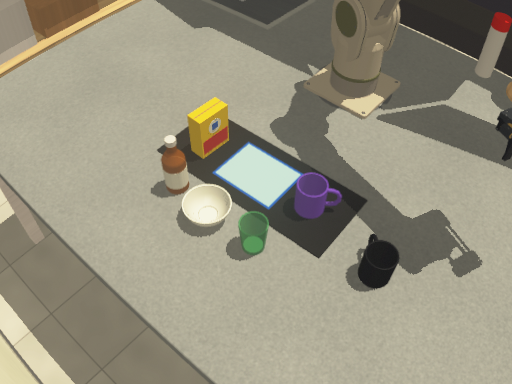

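View pics/b.png

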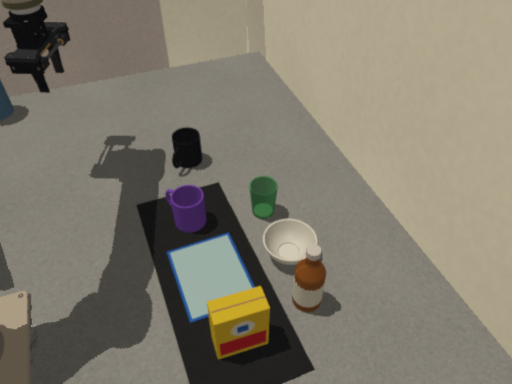

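The scene picture shows the yellow box at (210,128), panel around (258,175), and mug (312,195). Soap, bowl and tumbler are on the far side. The side picture shows the box at (240,325), partly hiding the near line of the panel.

```bash
cat > m.py <<'E'
from h import *
def meas(names=('scene','side'),load=False,panel=True):
    for n in names:
        c=dict(np.load(f'c_{n}.npz')) if load else cam(n)
        P=cloud(c); hsv=cv2.cvtColor(c['pixels'],cv2.COLOR_RGB2HSV); H,S,V=cv2.split(hsv)
        Z=P[...,2]
        if panel:
            m=((H>80)&(H<125)&(S>25)&(V>90)&(abs(Z-.004)<.012)).astype(np.uint8)
            k,l,st,_=cv2.connectedComponentsWithStats(m); i=1+st[1:,4].argmax()
            ct=max(cv2.findContours((l==i).astype(np.uint8),0,2)[0],key=cv2.contourArea)
            q=onz(c,ct.reshape(-1,2),.004)[:,:2]
            rr=cv2.minAreaRect((q*1000).astype(np.float32)); print(n,'panel',rr,'area',cv2.contourArea((q*1000).astype(np.float32)),cv2.boxPoints(rr).round(1).tolist())
        m=((H>15)&(H<35)&(S>150)&(V>90)&(Z>0.0)).astype(np.uint8)
        k,l,st,_=cv2.connectedComponentsWithStats(m); i=1+st[1:,4].argmax()
        X=P[l==i]; zt=np.percentile(X[:,2],95); T=X[X[:,2]>zt-.006]
        print(n,'zt',zt,'top',cv2.minAreaRect((T[:,:2]*1000).astype(np.float32)),len(T), 'all',X.min(0).round(3),X.max(0).round(3))
        F=X[X[:,2]<zt-.02]
        if len(F)>20:print('  lower rect',cv2.minAreaRect((F[:,:2]*1000).astype(np.float32)),'pca',np.linalg.svd(F[:,:2]-F[:,:2].mean(0),full_matrices=False)[2].round(3).tolist())
        if panel:
          for nm,mm in(('mug',(H>125)&(H<160)&(S>80)),('soap',(H>3)&(H<15)&(S>120)),('green',(H>45)&(H<85)&(S>80))):
            A=P[mm&(Z>.01)&(P[...,0]>.3)]
            if len(A): print('  ',nm,np.percentile(A,[2,98],axis=0).round(3).tolist())
    return
if __name__=='__main__':
    import sys
    meas(load='l' in sys.argv)
E
python3 m.py l
```

```text
scene panel ((487.8325500488281, 20.91339874267578), (153.9375, 192.84425354003906), 1.5315310955047607) area 28799.191891026632 [[408.29998779296875, 115.19999694824219], [413.5, -77.5], [567.4000244140625, -73.4000015258789], [562.2000122070312, 119.4000015258789]]
scene zt 0.13585430281942767 top ((496.93316650390625, -143.90945434570312), (51.12154006958008, 101.7652359008789), 86.69248962402344) 498 all [ 0.445 -0.172  0.002] [ 0.55  -0.116  0.138]
  lower rect ((506.08447265625, -125.75769805908203), (46.13691329956055, 110.1787109375), 63.969905853271484) pca [[0.96, -0.279], [0.279, 0.96]]
   mug [[0.452, 0.155, 0.013], [0.525, 0.245, 0.089]]
   soap [[0.456, -0.123, 0.012], [0.685, -0.078, 0.147]]
   green [[0.634, 0.128, 0.013], [0.697, 0.19, 0.091]]
side panel ((489.2004089355469, 21.816650390625), (150.88853454589844, 191.4737091064453), 1.6052380800247192) area 3312.1877521116585 [[411.1000061035156, 115.4000015258789], [416.5, -76.0], [567.2999877929688, -71.80000305175781], [561.9000244140625, 119.5999984741211]]
side zt 0.1350735329092302 top ((496.79248046875, -146.87762451171875), (49.22655487060547, 100.98290252685547), 89.19369506835938) 1472 all [ 0.446 -0.173  0.001] [ 0.58  -0.044  0.137]
  lower rect ((513.1226196289062, -106.8692626953125), (130.4547119140625, 130.4085235595703), 88.1406478881836) pca [[-1.0, -0.001], [0.001, -1.0]]
   mug [[0.45, 0.148, 0.013], [0.522, 0.24, 0.089]]
   soap [[0.462, -0.171, 0.012], [0.674, -0.095, 0.147]]
   green [[0.633, 0.122, 0.014], [0.693, 0.186, 0.09]]
```

carry_out(moves=[[0,0,-0.7,0,0,1],[0,0,-0.7,0,0,1],[0,0,0,0,0,1],[0,0,0,0,0,1],[0,0,0,0,0,1],[0,0,0,0,0,1],[0,0,0,0,0,1],[0,0,0,0,0,1.1],[-0.95,0.57,0,0,0,0],[-0.95,0.57,0,0,0,0],[-0.95,0.57,0,0,0,0],[-0.95,0.57,0,0,0,0],[-0.95,0.57,0,0,0,0],[-0.95,0.57,0,0,0,0],[-0.95,0.57,0,0,0,0],[-0.95,0.57,0,0,0,0],[-0.95,0.57,0,0,0,0],[-0.95,0.57,0,0,0,0]], fingers=45)

```text
out of range
```

carry_out(moves=[[0,0,-0.7,0,0,1],[0,0,-0.7,0,0,1],[0,0,0,0,0,1],[0,0,0,0,0,1],[0,0,0,0,0,1],[0,0,0,0,0,1],[0,0,0,0,0,1],[0,0,0,0,0,1],[-0.95,0.57,0,0,0,0.1],[-0.95,0.57,0,0,0,0],[-0.95,0.57,0,0,0,0],[-0.95,0.57,0,0,0,0],[-0.95,0.57,0,0,0,0],[-0.95,0.57,0,0,0,0],[-0.95,0.57,0,0,0,0],[-0.95,0.57,0,0,0,0],[-0.95,0.57,0,0,0,0],[-0.95,0.57,0,0,0,0]], fingers=45)

```text
time: 2.35
ee_pos: [0.4903, 0.1968, 0.2923]
eef_rot: [0.698, 0.716, -0.0, -0.0]
ft_force: [-0.1, -0.0, -0.2]
width: 0.0449
grip_force: 0.0
```

carry_out(moves=[[-0.94,0,0,0,0,0],[-0.94,0,0,0,0,0],[-0.94,0,0,0,0,0],[-0.94,0,0,0,0,0],[-0.94,0,0,0,0,0],[-0.94,0,0,0,0,0],[-0.94,0,0,0,0,0],[-0.94,0,0,0,0,0],[-0.94,0,0,0,0,0],[-0.94,0,0,0,0,0],[-0.94,0,0,0,0,0],[-0.94,0,0,0,0,0],[-0.94,0,0,0,0,0],[0,0,0,0,0.94,0],[0,0,0,0,0.94,0],[0,0,0,0,0.94,0],[0,0,0,0,0.94,0],[0,0,0,0,0.94,0],[0,0,0,0,0.94,0],[0,0,0,0,0,0]])

```text
time: 4.85
ee_pos: [0.5011, -0.2919, 0.2899]
eef_rot: [0.646, 0.659, 0.268, -0.276]
ft_force: [-0.1, -0.2, -0.5]
width: 0.0449
grip_force: 0.0
```

```bash
python3 - <<'E'
from h import *
s=read_state(); print(s['time'],s['ee_pos'],R.from_quat(s['eef_rot']).as_matrix().round(3).tolist(),s['joint_positions'],s['width'])
E
```

```text
4.85 [ 0.50114364 -0.29187836  0.28988441] [[-0.013, 1.0, -0.018], [0.704, 0.022, 0.71], [0.71, -0.004, -0.704]] [ 0.35594559  0.67623777  0.66112915  1.20438506 -0.84526446  2.04975243
  0.92813935] 0.04491977657450996
```

carry_out(moves=[[-0.66,0,0.65,0,0,0],[-0.66,0,0.65,0,0,0],[-0.66,0,0.65,0,0,0],[-0.66,0,0.65,0,0,0],[-0.66,0,0.65,0,0,0],[-0.66,0,0.65,0,0,0],[0,0,0,0,0,0],[0,0,0,0,0,0]])

```text
time: 5.85
ee_pos: [0.5029, -0.2918, 0.0721]
eef_rot: [0.644, 0.662, 0.267, -0.274]
ft_force: [0.7, 0.5, -0.1]
width: 0.045
grip_force: 0.0
```

```bash
python3 - <<'E'
from h import *
s=read_state(); print(s['time'],s['ee_pos'],R.from_quat(s['eef_rot']).as_matrix().round(3).tolist(),s['joint_positions'],s['width'])
c=cam('side'); cv2.imwrite('pics/c.png',c['pixels'][:,:,::-1])
E
```

```text
5.85 [ 0.50287175 -0.29178834  0.07213737] [[-0.02, 1.0, -0.018], [0.707, 0.026, 0.707], [0.707, 0.002, -0.707]] [ 0.36658587  0.88097737  0.60119155  1.36852984 -0.87046942  1.76413314
  1.14533207] 0.04496577801945029
```

View pics/c.png

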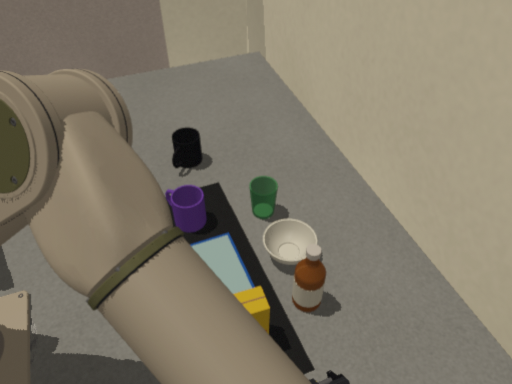

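carry_out(moves=[[-0.38,0,0.38,0,0,0],[-0.38,0,0.38,0,0,0],[0.4,0,0.4,0,0,0],[0.4,0,0.4,0,0,0],[0.4,0,0.4,0,0,0],[0.2,0,0.2,0,0,0],[0,0,0,0,0,0],[0,0,0,0,0,0]])

```text
time: 6.9
ee_pos: [0.4999, -0.2134, 0.0271]
eef_rot: [0.645, 0.661, 0.268, -0.274]
ft_force: [-0.6, -0.3, -0.7]
width: 0.0448
grip_force: 0.0
```

```bash
python3 - <<'E'
from h import *
from m import meas
s=read_state(); print(s['time'],s['ee_pos'],R.from_quat(s['eef_rot']).as_matrix().round(3).tolist(),s['joint_positions'])
meas(('scene',),panel=False)
E
```

```text
6.9 [ 0.49994423 -0.21339001  0.02711361] [[-0.017, 1.0, -0.017], [0.706, 0.024, 0.708], [0.708, -0.0, -0.706]] [ 0.26015487  0.83869124  0.57261449  1.55688321 -0.902101    1.61795809
  1.16172322]
scene zt 0.13583966913829407 top ((498.67254638671875, -143.87283325195312), (50.23849105834961, 99.92575073242188), 85.9592056274414) 481 all [ 0.446 -0.24   0.004] [ 0.55  -0.116  0.138]
  lower rect ((509.095458984375, -167.90675354003906), (100.75406646728516, 124.94406127929688), 13.308406829833984) pca [[0.96, -0.279], [0.279, 0.96]]
```

carry_out(moves=[[0.1,0,0.1,0,0,0],[0.1,0,0.1,0,0,0],[0.1,0,0.1,0,0,0],[0.1,0,0.1,0,0,0],[0.1,0,0.1,0,0,0],[0.1,0,0.1,0,0,0],[0.1,0,0.1,0,0,0],[0.1,0,0.1,0,0,0],[0,0,0,0,0,0]])

```text
time: 8.07
ee_pos: [0.499, -0.1665, 0.0275]
eef_rot: [0.644, 0.661, 0.268, -0.275]
ft_force: [-0.1, -0.7, 0.1]
width: 0.0452
grip_force: 0.0
```

```bash
python3 - <<'E'
from h import *
from m import meas
s=read_state(); print(s['time'],s['ee_pos'],s['joint_positions'])
meas(('scene',),panel=False)
E
```

```text
8.075 [ 0.49901752 -0.16646847  0.02754616] [ 0.19190103  0.78368154  0.56193398  1.64888024 -0.91630282  1.56274327
  1.14286278]
scene zt 0.1354781364904688 top ((495.7021484375, -123.01968383789062), (100.04901885986328, 52.6433219909668), 2.912323236465454) 498 all [ 0.442 -0.194  0.004] [ 0.548 -0.094  0.139]
  lower rect ((504.4641418457031, -130.1919708251953), (100.07195281982422, 99.06975555419922), 20.272790908813477) pca [[0.971, -0.239], [-0.239, -0.971]]
```

carry_out(moves=[[0.1,0,0.1,0,0,0],[0.1,0,0.1,0,0,0],[0.1,0,0.1,0,0,0],[0.1,0,0.1,0,0,0],[0.1,0,0.1,0,0,0],[0.1,0,0.1,0,0,0],[0.1,0,0.1,0,0,0],[0.1,0,0.1,0,0,0],[0.05,0,0.05,0,0,0],[0,0,0,0,0,0],[0,0,0,0,0,0],[0,0,0,0,0,0]])

```text
time: 9.62
ee_pos: [0.4978, -0.1192, 0.0276]
eef_rot: [0.645, 0.661, 0.268, -0.275]
ft_force: [-0.6, 0.2, -1.2]
width: 0.0453
grip_force: 0.0
```

```bash
python3 - <<'E'
from h import *
from m import meas
s=read_state(); print(s['time'],s['ee_pos'],s['joint_positions'])
meas(('scene',),panel=False)
c=cam('scene'); cv2.imwrite('pics/d.png',c['pixels'][:,:,::-1])
E
```

```text
9.625 [ 0.49777161 -0.11919295  0.02756408] [ 0.12247406  0.73019345  0.54911837  1.73448335 -0.93554196  1.50400843
  1.11729972]
scene zt 0.1353954643974288 top ((494.5982666015625, -74.4648208618164), (104.8987808227539, 50.91720199584961), 1.4111241102218628) 538 all [ 0.436 -0.204  0.001] [ 0.547 -0.046  0.138]
  lower rect ((492.1091003417969, -125.40223693847656), (161.8320770263672, 105.40203094482422), 87.45581817626953) pca [[0.975, -0.223], [0.223, 0.975]]
```

View pics/d.png

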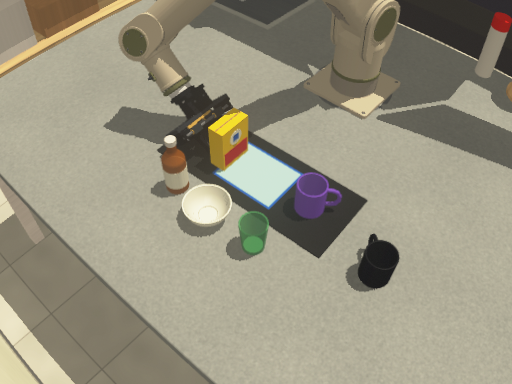

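carry_out(moves=[[-0.35,0,-0.35,0,0,0],[-0.35,0,-0.35,0,0,0],[0.54,0,-0.54,0,0,0],[0.54,0,-0.54,0,0,0],[0.54,0,-0.54,0,0,0],[0.25,0,0.25,0,0,0],[0.25,0,0.25,0,0,0],[0,0,0,0,0,0],[0,0,0,0,0,0]])

```text
time: 10.85
ee_pos: [0.4978, -0.1306, 0.1186]
eef_rot: [0.645, 0.661, 0.268, -0.275]
ft_force: [-0.4, -0.6, 0.5]
width: 0.0449
grip_force: 0.0
```

```bash
python3 - <<'E'
from h import *
from m import meas
s=read_state(); print(s['time'],s['ee_pos'],s['joint_positions'])
meas(('scene',),panel=False)
E
```

```text
10.85 [ 0.49780268 -0.1306398   0.11863886] [ 0.10295958  0.60450228  0.60079385  1.69446941 -0.87092559  1.62033603
  1.01456843]
scene zt 0.13543368221841248 top ((492.69488525390625, -74.82487487792969), (104.17967987060547, 51.280670166015625), 0.26849910616874695) 535 all [ 0.401 -0.204  0.001] [ 0.546 -0.047  0.139]
  lower rect ((479.704833984375, -125.58285522460938), (187.9947967529297, 108.50776672363281), 73.73497772216797) pca [[0.982, -0.19], [0.19, 0.982]]
```

carry_out(moves=[[0.1,0,0.1,0,0,0],[0.1,0,0.1,0,0,0],[0.1,0,0.1,0,0,0],[0.1,0,0.1,0,0,0],[0.1,0,0.1,0,0,0],[0.1,0,0.1,0,0,0],[0.1,0,0.1,0,0,0],[0.1,0,0.1,0,0,0],[0.1,0,0.1,0,0,0],[0.1,0,0.1,0,0,0],[0.1,0,0.1,0,0,0],[0,0,0,0,0,0],[0,0,0,0,0,0],[0,0,0,0,0,0]])

```text
time: 12.65
ee_pos: [0.4965, -0.0687, 0.1193]
eef_rot: [0.645, 0.661, 0.268, -0.275]
ft_force: [0.1, -0.1, -0.0]
width: 0.0451
grip_force: 0.0
```

```bash
python3 - <<'E'
from h import *
from m import meas
s=read_state(); print(s['time'],s['ee_pos'],s['joint_positions'])
meas(('scene',),panel=False)
c=cam('scene'); cv2.imwrite('pics/e.png',c['pixels'][:,:,::-1])
E
```

```text
12.65 [ 0.49652899 -0.06866456  0.1193011 ] [ 0.00637541  0.52744578  0.58326765  1.79393123 -0.88926446  1.5401121
  0.95786725]
scene zt 0.05348220656979957 top ((491.2247619628906, 20.023983001708984), (103.14248657226562, 132.54544067382812), 1.701638102531433) 865 all [ 0.399 -0.083  0.   ] [0.545 0.087 0.057]
  lower rect ((472.147216796875, 2.1826858520507812), (144.2320556640625, 166.7555694580078), 1.679547905921936) pca [[0.354, 0.935], [-0.935, 0.354]]
```

View pics/e.png

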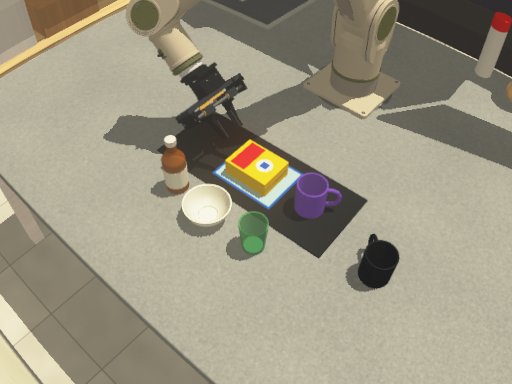

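The picture shows the box lying flat at (257,168), inside the outline. It measures (0.491, 0.020) against the panel centre at (0.4885, 0.021), with yaw 1.7° against 1.55°. The next step is to back off and hand in.

carry_out(moves=[[-0.3,0,-0.6,0,0,0],[-0.3,0,-0.6,0,0,0],[0,0,-0.6,0,0,0],[0,0,-0.6,0,0,0],[0,0,0,0,0,0],[0,0,0,0,0,0],[0,0,0,0,0,0],[0,0,0,0,0,0]])

```text
time: 13.75
ee_pos: [0.4985, -0.1527, 0.1697]
eef_rot: [0.645, 0.661, 0.268, -0.275]
ft_force: [0.4, 0.4, 0.5]
width: 0.0447
grip_force: 0.0
```

```bash
python3 - <<'E'
from h import *
s=read_state(); print(s['time'],s['ee_pos'],s['joint_vel'])
print(r.close_job())
E
```

```text
13.75 [ 0.49854289 -0.15268009  0.1696893 ] [ 0.00385562 -0.00236828  0.0037301  -0.00506913  0.00054339  0.00045797
 -0.00117603]
the job is handed in; nothing more can be done
None
```

The box was slid upright about 24 mm over the near line, then tipped flat inside the panel outline, within about 3 mm of its centre; the arm backed clear and the job was handed in at 13.75 s, with no verdict returned.

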